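# Pack glass blanks in the edge jig and hold its ratchet lever at four clicks

### The job

Lay the cork separator flat on the amber glass blank that is already in the green stacking jig, then set the second amber blank gently (not dropped) on the separator, so that all three lie squarely over one another on the bed between the pusher and the end stop. Only then take the red-knobbed ratchet lever and swing it towards the end stop by exactly four clicks, never a fifth (that would crack the glass), and finish still holding it there: it springs back if let go, and I want to fit the locking pin. Leave everything else on the bench alone.

Things in the scene. Friction and masses are not known exactly. Their poses are not given: they have to be found in the camera images.
- jig: Fixed jig, green base 245 x 110 x 8 mm. Origin: on the bench under the bed's middle; +x along the bed to the end stop, z up. Bed: bar 104 (x) x 36 (y) mm, top at z = 30 mm, narrower than the 60 mm sheets, so fingertips pass beside it. Steel end stop face at x = +60 mm, 50 mm wide, top at z = 60 mm. No side walls. Sheets go in best at x = -2 mm, y = 0, long side along x.
- pusher_face (a point): Middle of the brass pusher's face, 36 mm wide, top 58 mm above the bench; at rest at jig x = -64 mm, so the slot is 124 mm for 110 mm sheets. The lever moves it towards the stop by 10.7 mm per rad, which squares up the stack; at four clicks 2 to 4 mm of slack is left.
- lower_blank: Amber glass blank 110 x 60 x 10 mm (long side x), 0.165 kg, lying loose on the bed. Origin: centre of its underside.
- separator: Cork sheet 110 x 60 x 6 mm (long side x), about 0.04 kg, lying on a wooden bearer 86 mm (along it) x 36 mm, top 20 mm above the bench; it overhangs the bearer by about 12 mm on each long side. Origin: centre of its underside. In place its underside is 40 mm above the bench.
- top_blank: Second amber glass blank, 110 x 60 x 10 mm (long side x), about 0.165 kg, lying on an identical wooden bearer (top 20 mm above the bench). Which of the two bearers is nearer to the robot varies. Origin: centre of its underside. In place its underside is 46 mm above the bench.
- lever (a joint): Lever angle, rad: 0 at rest, growing anticlockwise from above, to 1.30. A spring drives it back (8 N at the knob at rest, 11 N at four clicks); no latch. Clicks (a roller snaps over a tooth) at 0.20, 0.44, 0.68, 0.92 and the forbidden fifth 1.16. Before each the push at the knob rises some 5 N, just past it drops to 4 N under the spring's.
- lever_knob (a point): On the axis of the red upright knob at the lever's end, 70 mm above the bench; the knob, a 22 mm sleeve that spins freely, reaches from 41 to 99 mm. It moves on a circle of 120 mm radius about lever_pivot. At rest the arm points to the jig's -y, leaning 0.436 rad to its -x; at four clicks it leans about 0.6 rad to +x.
- lever_pivot (a point): Point on the lever's vertical axis, 70 mm above the bench; at x = -95 mm, y = 0 of the jig.
- oil_bottle: Bystander: amber jar with brass cap, 56 mm diameter, 95 mm tall, beyond the jig. Origin: centre of its foot.
- paper_cup: Bystander: white cup, 80 mm rim, 105 mm tall, at the far side of the bench. Origin: centre of its foot.
- screwdriver: Bystander: screwdriver lying left of the bearers. Origin: on its underside.
- tape_roll: Bystander: roll of copper foil tape, 90 mm diameter, 20 mm high, lying on the right. Origin: centre of its underside.
- brush: Bystander: paint brush lying left of the bearers. Origin: on its underside.
- green_offcut: Bystander: green glass offcut 130 x 80 x 8 mm, lying on the right. Origin: centre of its underside.
Mind the look-alikes: they are no part of the job. There is more than one size of the separator; the job needs the smallest.

How it is judged:
By the outcome, as a careful person would: the job done as asked, in the order asked, and still so for the second after the job is handed in, while the arm keeps its last pose, push and grip.
It also fails if it takes over 67 s, if anything falls off the work surface, if the arm or the gripper's body presses on something with over 40 N, if the wrist force passes 120 N, or if a joint passes its speed limit or range.

### The arm

A 6-joint arm with a two-finger parallel gripper is mounted at the origin on the work surface. World frame = base frame: x ahead of the robot, y to its left, z up, the work surface at z = 0. Lengths are in mm, angles in degrees, forces in N, time in s.
With the tool pointing down it reaches from about 300 to 875 mm from the base axis. Payload 6.4 kg.
Tool frame: the origin (TCP) lies midway between the tips of the shut fingers; the grasp point (between the pads) lies manip.hold_point_z behind it (manip.hold_point_z is the distance from the TCP to the grasp point, in mm); z points along the fingers, y is the line along which they close (so a half turn about z gives the same grasp; the last joint's range is limited). The gripper opens to 88 mm and grips with 3 to 60 N. Pads are 18 mm wide; open, the fingers measure 123 mm over their backs; the gripper's body (75 mm by 187 mm) begins 45 mm behind the grasp point.
Start: joints at [-84.013, 10.359, 92.074, -0, 77.567, -11.82], TCP at [175.863, -547.461, 238.714] pointing down, gripper open.
Joint ranges: [-171.53, 171.53], [-51.25, 118.39], [17.06, 147.69], [-65.23, 245.23], [0, 150.52], [-178.68, 178.68]. Speed limits (degrees/s): [147.25, 147.25, 172.46, 180, 180, 180].

### API

Orientations are given as [roll, pitch, yaw] about the fixed x, y, z axes, in that order (R = Rz(yaw) Ry(pitch) Rx(roll)).
In Python, from plant import manip, grab_frame, camera_info, job gives the robot as it stands.
- The arm moves only by the tool drive_tool, never from a script. Its argument "increments" is a list of rows, each an object of numbers: "wx", "wy", "wz": the turn, a rotation vector about the tool's x, y, z in normalised numbers (1 is pi/2 rad); "tx", "ty", "tz": the shift along the tool's x, y, z in shares of 1 m (1.0 is 1 m); "claw": the finger opening in cm, from 0 to 8.81. A call has 1 to 20 rows; each row is the pose to reach, as a shift and turn from the pose commanded when the call began, along the tool's axes at that moment; what a row does not reach only later rows make up. A row lasts 1/10 s, in which the tool goes at most 50 mm and 8.59 degrees, less where a joint would pass 70% of its speed; a pose out of reach is approached as far as the arm can. A shift or turn number past 1, either way, is cut back to 1. A call with a gripper value outside its range is refused whole. The fingers move at their own pace and stop on an object; "force" is the grip in N (left out, the last holds). Time passes only in rows, so rows that repeat a pose let the fingers close. It gives the time, the measured TCP pose, the force, the opening and the grip force at its end, in the units of the state.
- manip.get_obs(): the state, without advancing time (a new reading comes with each control period).
- grab_frame(name): name is "scene" or "top" or "wrist"; returns (picture, depth): 400x640x3 uint8, red, green, blue; 400x640 float32, mm along the optical axis (not along the pixel's ray), 0 where there is no reading.
- camera_info(name): a dict with "vfov" (degrees; the focal length in pixels is half the picture's height over the tangent of half this angle, whatever the lens; pixels are square), "cx", "cy" (the principal point, pixels), "k1" (the pictures are not rectified: a ray, as slopes to the right and down, at radius r is drawn at 1 + k1 r^2 times it, then the intrinsics apply), "eye" and "rotation" of the camera in the world; the wrist camera has in their place "mount" (4x4, takes a point from camera to tool coordinates, whose origin is the TCP and whose axes are the flange's). Camera axes: x right, y down, z forward; pixel columns grow to the right and rows downward; lengths in mm; the calibration is good to about 2 mm. A picture is of the moment at which its call begins: read the wrist's pose just before it. camera_info takes no time and is no camera call.
- job.hand_in(): hands the job in; it is judged then, once.
The state is a dict: "time_s": time; "joint_positions": joint angles; "joint_velocities": joint speeds; "joint_efforts": joint torques, N m; "position": TCP position; "orientation": TCP orientation; "force": force on the tool from outside, world axes, zero at the start; "wrist_torque": the same for the moment, N m; "gripper_width": finger opening in mm; "grip_force": force on a finger pad.
Only numpy, scipy, OpenCV 4.12 (cv2) and the standard library are available. Lean on these libraries where they do the work, as an engineer would, in place of code of your own. Each camera call takes 0.05 s, during which the arm holds its last target. There are 200 camera calls.

## Working session

There is one attempt and no reset: what is moved stays moved. The work goes in short steps, Python scripts to look and compute and a tool call to move; the robot and the scene stay as the last step left them, time stands still between calls to the robot, and variables do not carry over. Pictures are saved under pics/ and viewed, at most 10 in all, crops included, and the job is handed in when it is done.

Besides the shell and the picture viewer there is one more tool, called after "Emit:" as name(argument=value, ...), one argument or row to a line, values as JSON. drive_tool: Moves the arm, as the interface text tells. Its arguments: {"type":"object","properties":{"increments":{"type":"array"},"force":{"type":"number"}},"required":["increments"]}

```bash
ls; mkdir -p pics; cat > h.py <<'E'
import numpy as np, cv2
from plant import manip, grab_frame, camera_info, job
from scipy.spatial.transform import Rotation as R
def info(n):
    c=camera_info(n); f=200/np.tan(np.radians(c['vfov'])/2); return c,f
def pose():
    o=manip.get_obs(); T=np.eye(4); T[:3,:3]=R.from_euler('xyz',o['orientation'],degrees=True).as_matrix(); T[:3,3]=o['position']; return o,T
def campose(n,T=None):
    c,f=info(n)
    if 'mount' in c: M=T@np.array(c['mount']); return M[:3,:3],M[:3,3]
    return np.array(c['rotation']),np.array(c['eye'])
def rays(n,px):
    c,f=info(n); px=np.atleast_2d(np.array(px,float)); K=np.array([[f,0,c['cx']],[0,f,c['cy']],[0,0,1]])
    p=cv2.undistortPoints(px.reshape(-1,1,2),K,np.array([c['k1'],0,0,0,0.]))[:,0]
    return np.c_[p,np.ones(len(p))]
def atz(n,px,z,T=None):
    Rm,e=campose(n,T); d=rays(n,px)@Rm.T; s=(z-e[2])/d[:,2]; return e+d*s[:,None]
def cloud(n,depth,T=None):
    v,u=np.mgrid[:400,:640]; Rm,e=campose(n,T); r=rays(n,np.c_[u.ravel(),v.ravel()])
    return ((r*depth.reshape(-1,1))@Rm.T+e).reshape(400,640,3)
def project(n,P,T=None):
    c,f=info(n); Rm,e=campose(n,T); q=(np.atleast_2d(P)-e)@Rm; s=q[:,:2]/q[:,2:]; k=1+c['k1']*(s**2).sum(1,keepdims=True)
    return s*k*f+[c['cx'],c['cy']]
E
python3 - <<'E'
from h import *
print(manip.get_obs()); print(manip.hold_point_z)
for n in ('top','scene','wrist'): print(n,camera_info(n))
for n in ('top','scene'):
    p,d=grab_frame(n); np.save('pics/'+n+'0.npy',d); cv2.imwrite('pics/'+n+'0.png',p[:,:,::-1]); cv2.imwrite('pics/'+n+'0b.png',cv2.resize(p[:,:,::-1],(800,500),interpolation=cv2.INTER_CUBIC))
E
```

```text
pics
{'time_s': 0.0, 'joint_positions': array([-8.40125746e+01,  1.04019541e+01,  9.21307110e+01,  7.58246662e-04,
        7.75647841e+01, -1.18199310e+01]), 'joint_velocities': array([-0.05762049, -0.02568124,  0.07340214, -0.07233299,  0.04748084,
        0.09075118]), 'joint_efforts': array([ 1.14975297e-03, -4.33861220e+01, -3.41852117e+01,  7.02976808e-02,
        3.85714578e-02, -1.28680113e-04]), 'position': array([ 175.81249959, -546.92050306,  237.81749234]), 'orientation': array([-1.79904769e+02, -2.06856387e-02,  1.78071753e+01]), 'force': array([ 0.1477432 , -0.11325513, -0.38288193]), 'wrist_torque': array([-0.01705752,  0.05727863,  0.0010468 ]), 'grip_force': 0.0, 'gripper_width': 88.00607965796166}
18.700000000000003
top {'vfov': 47.9140552566231, 'cx': 320.07593581851296, 'cy': 205.52612613627576, 'k1': -0.07241475232163312, 'eye': array([ 206.02180449,   49.45234599, 1595.37097682]), 'rotation': array([-168.63475179,   -0.63893601,  -88.72254935])}
scene {'vfov': 50.56217318349185, 'cx': 318.69029706585377, 'cy': 197.86334386479865, 'k1': -0.017145281230598018, 'eye': array([1108.14343381,  452.07546309, 1209.70283663]), 'rotation': array([-1.47906987e+02,  1.39441546e-01,  1.26718459e+02])}
wrist {'vfov': 66.37450620486504, 'cx': 319.9673906332778, 'cy': 201.8080272980614, 'k1': -0.02666840463427266, 'mount': array([[-2.26251721e-04, -9.55150898e-01, -2.96119419e-01,
         7.60662504e+01],
       [ 9.99999947e-01, -2.84941983e-04,  1.55041780e-04,
         4.97005994e-01],
       [-2.32465150e-04, -2.96119368e-01,  9.55150913e-01,
        -1.46417457e+02],
       [ 0.00000000e+00,  0.00000000e+00,  0.00000000e+00,
         1.00000000e+00]])}
```

```bash
sed -i "s/return np.array(c\['rotation'\])/return R.from_euler('xyz',c['rotation'],degrees=True).as_matrix()/" h.py
```

```text
(no output)
```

View pics/top0b.png

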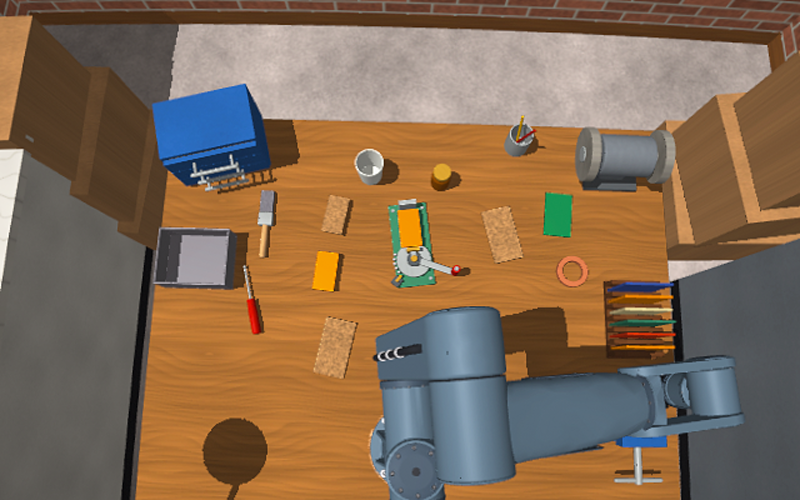

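View pics/scene0b.png

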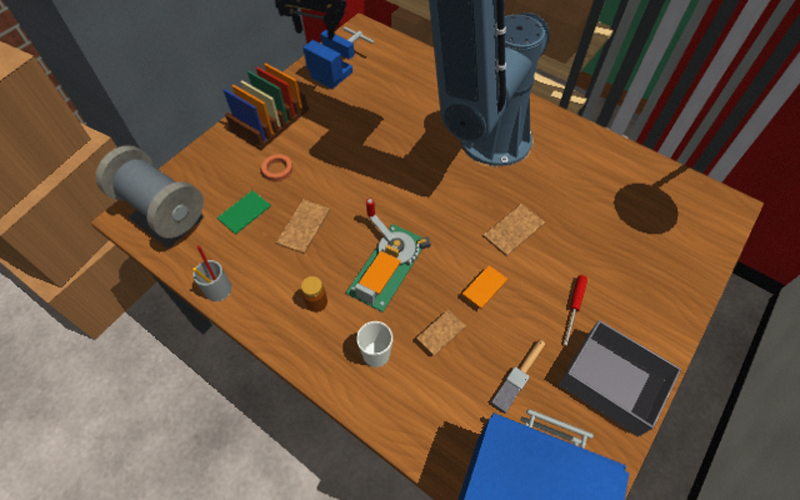

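```bash
cat > seg.py <<'E'
from h import *
def quads(n,img,d,T=None,box=(250,800,-250,350),show=True):
    C=cloud(n,d,T); hsv=cv2.cvtColor(img,cv2.COLOR_RGB2HSV); out=[]
    H,S,V=[hsv[...,i].astype(int) for i in range(3)]
    ok=(C[...,0]>box[0])&(C[...,0]<box[1])&(C[...,1]>box[2])&(C[...,1]<box[3])&(d>0)
    masks={'amber':ok&(H>8)&(H<25)&(S>200)&(V>130)&(C[...,2]>15),'cork':ok&(C[...,2]>14)&(S<170)&(S>60)&(H>5)&(H<25),
      'red':ok&((H<6)|(H>174))&(S>150)&(C[...,2]>50)&(C[...,2]<110)}
    for k,m in masks.items():
        m=cv2.morphologyEx(m.astype(np.uint8),cv2.MORPH_OPEN,np.ones((2,2)))
        nn,L,st,ce=cv2.connectedComponentsWithStats(m)
        for i in range(1,nn):
            if st[i,4]<(6 if k=='red' else 150): continue
            P=C[L==i]; z=np.median(P[:,2])
            cs,_=cv2.findContours((L==i).astype(np.uint8),cv2.RETR_EXTERNAL,cv2.CHAIN_APPROX_NONE)
            c=max(cs,key=cv2.contourArea)[:,0]
            W=atz(n,c,z,T)[:,:2].astype(np.float32); r=cv2.minAreaRect(W)
            print(k,'px',ce[i].round(0),'n',st[i,4],'z %.1f'%z,'ctr',np.round(r[0],1),'size',np.round(r[1],1),'ang %.1f'%r[2], 'mean',P.mean(0).round(1))
    return C
E
python3 - <<'E'
from seg import *
for n in ('top','scene'):
    print(n); quads(n,cv2.imread(f'pics/{n}0.png')[:,:,::-1].copy(),np.load(f'pics/{n}0.npy'))
E
```

```text
top
amber px [329. 183.] n 500 z 39.7 ctr [601.   10.3] size [112.   59.3] ang 7.0 mean [599.6  10.2  44.8]
amber px [261. 218.] n 524 z 28.7 ctr [473.2 245.7] size [ 59.9 110.7] ang 84.5 mean [472.1 245.   32.9]
cork px [269. 172.] n 496 z 25.1 ctr [640.1 225.3] size [ 60.7 110.3] ang 79.6 mean [638.6 224.7  29.3]
red px [364. 219.] n 17 z 71.3 ctr [ 470.9 -112.8] size [10.5 13.9] ang 1.4 mean [ 471.7 -113.3   64.7]
scene
amber px [305. 218.] n 561 z 39.3 ctr [608.1  20.2] size [108.9  60.6] ang 6.7 mean [611.2  22.9  45.7]
amber px [389. 230.] n 604 z 29.1 ctr [478.7 253.8] size [ 60.9 111.2] ang 84.6 mean [480.8 254.4  31. ]
cork px [353. 266.] n 690 z 25.3 ctr [644.9 233.9] size [ 60.6 109.9] ang 79.5 mean [647.7 234.8  28.7]
red px [297. 168.] n 55 z 65.6 ctr [ 481.1 -108.5] size [39.2 18.6] ang 44.2 mean [ 479.8 -109.9   61.3]
```

Units first: shifts go in shares of 1 m and turns go in shares of pi/2 rad. So 59.9 cm / 100 = 0.599, -47.7 cm / 100 = -0.477, 0.311 rad / 1.5708 = 0.198.

Emit:
drive_tool(
  increments=[
    {"tx":0.599,"ty":-0.477,"tz":-0.015,"wz":0.198,"claw":8.8},
    {"tx":0.599,"ty":-0.477,"tz":-0.015,"wz":0.198,"claw":8.8},
    {"tx":0.599,"ty":-0.477,"tz":-0.015,"wz":0.198,"claw":8.8},
    {"tx":0.599,"ty":-0.477,"tz":-0.015,"wz":0.198,"claw":8.8},
    {"tx":0.599,"ty":-0.477,"tz":-0.015,"wz":0.198,"claw":8.8},
    {"tx":0.599,"ty":-0.477,"tz":-0.015,"wz":0.198,"claw":8.8},
    {"tx":0.599,"ty":-0.477,"tz":-0.015,"wz":0.198,"claw":8.8},
    {"tx":0.599,"ty":-0.477,"tz":-0.015,"wz":0.198,"claw":8.8},
    {"tx":0.599,"ty":-0.477,"tz":-0.015,"wz":0.198,"claw":8.8},
    {"tx":0.599,"ty":-0.477,"tz":-0.015,"wz":0.198,"claw":8.8},
    {"tx":0.599,"ty":-0.477,"tz":-0.015,"wz":0.198,"claw":8.8},
    {"tx":0.599,"ty":-0.477,"tz":-0.015,"wz":0.198,"claw":8.8},
    {"tx":0.599,"ty":-0.477,"tz":-0.015,"wz":0.198,"claw":8.8},
    {"tx":0.599,"ty":-0.477,"tz":-0.015,"wz":0.198,"claw":8.8},
    {"tx":0.599,"ty":-0.477,"tz":-0.015,"wz":0.198,"claw":8.8},
    {"tx":0.599,"ty":-0.477,"tz":-0.015,"wz":0.198,"claw":8.8},
    {"tx":0.599,"ty":-0.477,"tz":-0.015,"wz":0.198,"claw":8.8},
    {"tx":0.599,"ty":-0.477,"tz":-0.015,"wz":0.198,"claw":8.8},
    {"tx":0.599,"ty":-0.477,"tz":-0.015,"wz":0.198,"claw":8.8},
    {"tx":0.599,"ty":-0.477,"tz":-0.015,"wz":0.198,"claw":8.8},
  ],
)

```text
validation failed for argument at $.in...
```

```bash
python3 - <<'E'
from seg import *
o,T=pose(); print(o['time_s'],o['position'],o['orientation'])
p,d=grab_frame('wrist'); np.save('pics/w1.npy',d); np.save('pics/T1.npy',T); cv2.imwrite('pics/w1.png',p[:,:,::-1]); cv2.imwrite('pics/w1b.png',cv2.resize(p[:,:,::-1],(800,500),interpolation=cv2.INTER_CUBIC))
quads('wrist',p,d,T)
E
```

```text
0.1 [ 175.79911261 -546.95601159  237.90024052] [-1.79910307e+02 -1.60096956e-02  1.78090608e+01]
```

View pics/w1b.png

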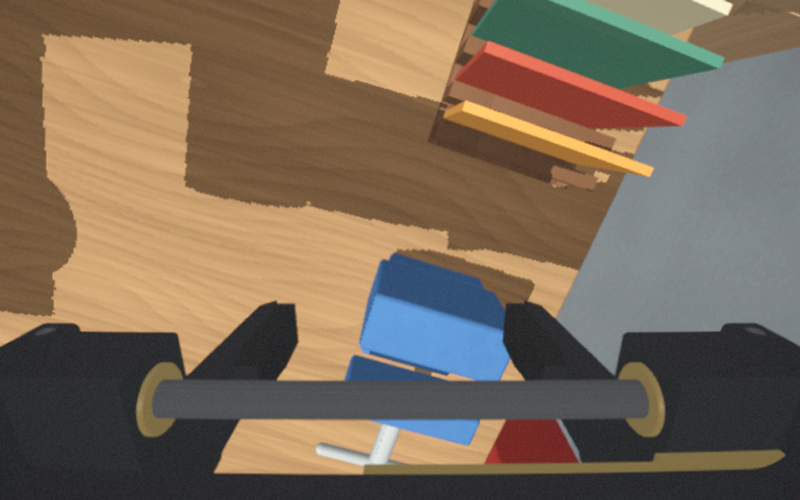

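To row units: 5 cm / 100 = 0.05, -2.2 cm / 100 = -0.022, 0.1 rad / 1.5708 = 0.0637.

Emit:
drive_tool(
  increments=[
    {"wx":0,"wy":0,"wz":0.0637,"tx":0.05,"ty":-0.04,"tz":-0.022,"claw":8.8},
  ],
)

```text
time_s: 0.25
position: [199.6, -509.1, 251.9]
orientation: [-179.7, 0.1, 11.8]
force: [1.3, 0.1, 1.3]
gripper_width: 87.7
grip_force: 0.0
```

To row units: -51.1 cm / 100 = -0.511, 46.6 cm / 100 = 0.466, 0.211 rad / 1.5708 = 0.1343.

Emit:
drive_tool(
  increments=[
    {"wx":0,"wy":0,"wz":0.1343,"tx":0.466,"ty":-0.511,"tz":-0.005,"claw":8.8},
    {"wx":0,"wy":0,"wz":0.1343,"tx":0.466,"ty":-0.511,"tz":-0.005,"claw":8.8},
    {"wx":0,"wy":0,"wz":0.1343,"tx":0.466,"ty":-0.511,"tz":-0.005,"claw":8.8},
    {"wx":0,"wy":0,"wz":0.1343,"tx":0.466,"ty":-0.511,"tz":-0.005,"claw":8.8},
    {"wx":0,"wy":0,"wz":0.1343,"tx":0.466,"ty":-0.511,"tz":-0.005,"claw":8.8},
    {"wx":0,"wy":0,"wz":0.1343,"tx":0.466,"ty":-0.511,"tz":-0.005,"claw":8.8},
    {"wx":0,"wy":0,"wz":0.1343,"tx":0.466,"ty":-0.511,"tz":-0.005,"claw":8.8},
    {"wx":0,"wy":0,"wz":0.1343,"tx":0.466,"ty":-0.511,"tz":-0.005,"claw":8.8},
    {"wx":0,"wy":0,"wz":0.1343,"tx":0.466,"ty":-0.511,"tz":-0.005,"claw":8.8},
    {"wx":0,"wy":0,"wz":0.1343,"tx":0.466,"ty":-0.511,"tz":-0.005,"claw":8.8},
    {"wx":0,"wy":0,"wz":0.1343,"tx":0.466,"ty":-0.511,"tz":-0.005,"claw":8.8},
    {"wx":0,"wy":0,"wz":0.1343,"tx":0.466,"ty":-0.511,"tz":-0.005,"claw":8.8},
    {"wx":0,"wy":0,"wz":0.1343,"tx":0.466,"ty":-0.511,"tz":-0.005,"claw":8.8},
    {"wx":0,"wy":0,"wz":0.1343,"tx":0.466,"ty":-0.511,"tz":-0.005,"claw":8.8},
    {"wx":0,"wy":0,"wz":0.1343,"tx":0.466,"ty":-0.511,"tz":-0.005,"claw":8.8},
    {"wx":0,"wy":0,"wz":0.1343,"tx":0.466,"ty":-0.511,"tz":-0.005,"claw":8.8},
    {"wx":0,"wy":0,"wz":0.1343,"tx":0.466,"ty":-0.511,"tz":-0.005,"claw":8.8},
    {"wx":0,"wy":0,"wz":0.1343,"tx":0.466,"ty":-0.511,"tz":-0.005,"claw":8.8},
  ],
)

```text
time_s: 2.05
position: [550.4, 87.9, 260.0]
orientation: [180.0, 0.0, -0.1]
force: [0.4, -0.1, 0.6]
gripper_width: 87.9
grip_force: 0.0
```

```bash
python3 - <<'E'
from seg import *
o,T=pose(); print(o['time_s'],o['position'],o['orientation'],o['joint_velocities'])
p,d=grab_frame('wrist'); np.save('pics/w1.npy',d); np.save('pics/T1.npy',T); cv2.imwrite('pics/w1.png',p[:,:,::-1]); cv2.imwrite('pics/w1c.png',cv2.resize(p[:,:,::-1],(800,500),interpolation=cv2.INTER_CUBIC))
quads('wrist',p,d,T)
E
```

```text
2.05 [550.36710216  87.94183862 259.99004479] [ 1.79989321e+02  7.75665204e-03 -1.11552826e-01] [-0.24816999 -0.21280065 -0.19244557  0.12736938 -0.02064917 -0.00655255]
cork px [200.  93.] n 5014 z 26.4 ctr [641.1 229.5] size [ 61.2 111. ] ang 80.0 mean [643.3 228.8  27.1]
cork px [381. 125.] n 4973 z 40.4 ctr [603.6  15.1] size [110.6  60.6] ang 7.1 mean [606.3  15.5  41. ]
cork px [389. 183.] n 416 z 57.8 ctr [541.8   6.6] size [16.5 38.4] ang 8.0 mean [541.    5.7  54.2]
cork px [196. 221.] n 3081 z 30.4 ctr [475.7 248.5] size [ 62.5 113. ] ang 84.5 mean [488.  246.8  40.2]
cork px [390. 203.] n 184 z 48.2 ctr [513.6   1.7] size [18.3 18.5] ang 4.2 mean [513.8   1.5  49.2]
cork px [124. 321.] n 1127 z 341.9 ctr [574.7 136.7] size [ 8.4 20.3] ang 71.5 mean [574.5 137.7 341.1]
cork px [517. 321.] n 1124 z 342.6 ctr [575.1  37.9] size [20.1  8.2] ang 18.4 mean [574.7  36.8 341.8]
cork px [322. 336.] n 208 z 2.6 ctr [274.1  85.3] size [166.2   2.2] ang 89.8 mean [419.2  85.7 169.3]
cork px [483. 373.] n 3487 z 351.6 ctr [568.6  54.2] size [79.1  4.8] ang 89.8 mean [568.7  49.4 352.2]
red px [487. 237.] n 561 z 84.0 ctr [ 482.8 -106. ] size [49.  21.3] ang 55.4 mean [ 484.5 -104.6   84. ]
```

View pics/w1c.png

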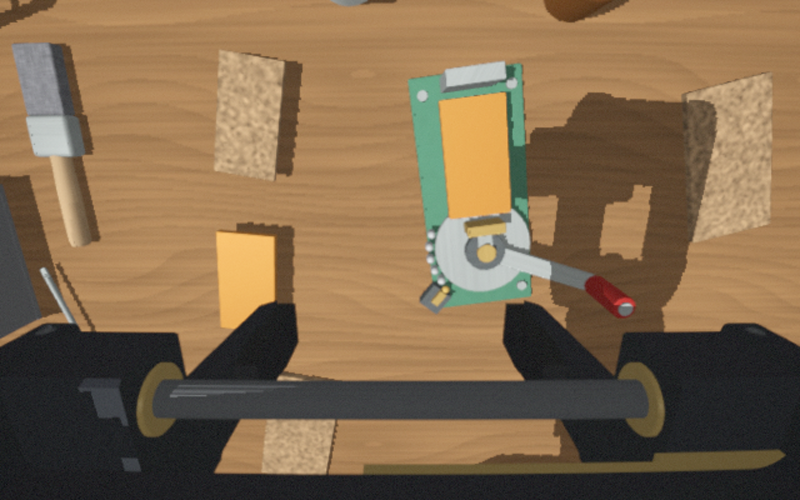

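```bash
python3 - <<'E'
from seg import *
p=cv2.imread('pics/w1.png')[:,:,::-1].copy(); d=np.load('pics/w1.npy'); T=np.load('pics/T1.npy')
C=cloud('wrist',d,T)
m=(C[...,2]>55)&(C[...,2]<64)&(C[...,0]>640)&(C[...,0]<720)&(abs(C[...,1]-20)<60)
P=C[m]; r=cv2.minAreaRect(P[:,:2].astype(np.float32)); print('stop',len(P),r,np.median(P[:,2])); print(cv2.boxPoints(r))
m=(C[...,2]>54)&(C[...,2]<64)&(C[...,0]>525)&(C[...,0]<570)&(abs(C[...,1]-8)<30)
P=C[m]; r=cv2.minAreaRect(P[:,:2].astype(np.float32)); print('pusher',len(P),r,np.median(P[:,2])); print(cv2.boxPoints(r))
hsv=cv2.cvtColor(p,cv2.COLOR_RGB2HSV)
g=((hsv[...,0]>55)&(hsv[...,0]<95)&(hsv[...,1]>60)&(C[...,2]<14)&(C[...,2]>3)).astype(np.uint8)
ys,xs=np.nonzero(g); W=atz('wrist',np.c_[xs,ys],8,T)[:,:2].astype(np.float32); r=cv2.minAreaRect(W); print('base',r,np.median(C[g>0][:,2])); print(cv2.boxPoints(r))
m=(C[...,2]>95)&(C[...,2]<104)&(C[...,1]<-70)&(C[...,1]>-140)&(C[...,0]<520)
P=C[m]; print('knob top',len(P),P.mean(0),P.min(0),P.max(0)); print(atz('wrist',[[498.5,247]],99,T))
E
```

```text
stop 719 ((675.3814086914062, 24.294713973999023), (14.23806381225586, 50.415828704833984), 7.993166446685791) 60.28261626619616
[[ 6.6482623e+02  4.8267788e+01]
 [ 6.7183685e+02 -1.6582338e+00]
 [ 6.8593658e+02  3.2164001e-01]
 [ 6.7892596e+02  5.0247662e+01]]
pusher 279 ((540.9785766601562, 6.424135208129883), (10.150413513183594, 36.314613342285156), 7.872034072875977) 58.252780259642066
[[533.46436   23.715229]
 [538.438    -12.257171]
 [548.4928   -10.866959]
 [543.51917   25.105442]]
base ((564.5033569335938, 9.152847290039062), (242.50303649902344, 108.59169006347656), 7.711388111114502) 8.469844757603738
[[437.0628    46.68776 ]
 [451.63397  -60.92189 ]
 [691.9439   -28.382065]
 [677.37274   79.227585]]
knob top 280 [ 480.40353047 -110.09881617   99.66781624] [ 469.49883185 -122.01769141   95.17874479] [ 489.90967498 -100.97331921  103.28704931]
[[ 478.08988569 -111.70876174   99.        ]]
```

```bash
python3 - <<'E'
from h import *
for n in ('top','scene'):
    C=cloud(n,np.load(f'pics/{n}0.npy')); m=(C[...,2]>90)&(C[...,2]<115)&(C[...,0]>660)&(C[...,0]<820)&(C[...,1]>60)&(C[...,1]<260)
    P=C[m]; print(n,len(P),cv2.minEnclosingCircle(P[:,:2].astype(np.float32)))
E
```

```text
top 123 ((776.22412109375, 133.59060668945312), 41.35820007324219)
scene 194 ((775.700439453125, 132.24217224121094), 40.38837814331055)
```

To row units: -14.1 cm / 100 = -0.141, 10 cm / 100 = 0.1, 0.1745 rad / 1.5708 = 0.1111.

Emit:
drive_tool(
  increments=[
    {"wx":0,"wy":0,"wz":0.1111,"tx":0.091,"ty":-0.141,"tz":0.1,"claw":8.8},
    {"wx":0,"wy":0,"wz":0.1111,"tx":0.091,"ty":-0.141,"tz":0.1,"claw":8.8},
    {"wx":0,"wy":0,"wz":0.1111,"tx":0.091,"ty":-0.141,"tz":0.1,"claw":8.8},
    {"wx":0,"wy":0,"wz":0.1111,"tx":0.091,"ty":-0.141,"tz":0.1,"claw":8.8},
    {"wx":0,"wy":0,"wz":0.1111,"tx":0.091,"ty":-0.141,"tz":0.1,"claw":8.8},
    {"wx":0,"wy":0,"wz":0.1111,"tx":0.091,"ty":-0.141,"tz":0.1,"claw":8.8},
    {"wx":0,"wy":0,"wz":0.1111,"tx":0.091,"ty":-0.141,"tz":0.1,"claw":8.8},
  ],
)

```text
time_s: 2.8
position: [642.2, 228.8, 161.5]
orientation: [-180.0, -0.1, -10.1]
force: [-0.1, 0.0, 0.3]
gripper_width: 88.5
grip_force: 0.0
```

Emit:
drive_tool(
  force=10,
  increments=[
    {"wx":0,"wy":0,"wz":0,"tx":-0.0012,"ty":-0.0005,"tz":0.045,"claw":8.8},
    {"wx":0,"wy":0,"wz":0,"tx":-0.0012,"ty":-0.0005,"tz":0.09,"claw":8.8},
    {"wx":0,"wy":0,"wz":0,"tx":-0.0012,"ty":-0.0005,"tz":0.12,"claw":8.8},
    {"wx":0,"wy":0,"wz":0,"tx":-0.0012,"ty":-0.0005,"tz":0.135,"claw":8.8},
    {"wx":0,"wy":0,"wz":0,"tx":-0.0012,"ty":-0.0005,"tz":0.1435,"claw":8.8},
    {"wx":0,"wy":0,"wz":0,"tx":-0.0012,"ty":-0.0005,"tz":0.1435,"claw":8.8},
    {"wx":0,"wy":0,"wz":0,"tx":-0.0012,"ty":-0.0005,"tz":0.1435,"claw":5.5},
    {"wx":0,"wy":0,"wz":0,"tx":-0.0012,"ty":-0.0005,"tz":0.1435,"claw":5.5},
    {"wx":0,"wy":0,"wz":0,"tx":-0.0012,"ty":-0.0005,"tz":0.1435,"claw":5.5},
    {"wx":0,"wy":0,"wz":0,"tx":-0.0012,"ty":-0.0005,"tz":0.1435,"claw":5.5},
    {"wx":0,"wy":0,"wz":0,"tx":-0.0012,"ty":-0.0005,"tz":0.1435,"claw":5.5},
  ],
)

```text
time_s: 3.9
position: [641.3, 231.1, 17.5]
orientation: [-180.0, -0.1, -10.0]
force: [-0.4, -0.3, 4.6]
gripper_width: 59.6
grip_force: 10.0
```

To row units: -12 cm / 100 = -0.12, -11 cm / 100 = -0.11.

Emit:
drive_tool(
  increments=[
    {"wx":0,"wy":0,"wz":0,"tx":0,"ty":0,"tz":-0.01,"claw":5.5},
    {"wx":0,"wy":0,"wz":0,"tx":0,"ty":0,"tz":-0.03,"claw":5.5},
    {"wx":0,"wy":0,"wz":0,"tx":0,"ty":0,"tz":-0.07,"claw":5.5},
    {"wx":0,"wy":0,"wz":0,"tx":0,"ty":0,"tz":-0.11,"claw":5.5},
    {"wx":0,"wy":0,"wz":0,"tx":0,"ty":0,"tz":-0.12,"claw":5.5},
    {"wx":0,"wy":0,"wz":0,"tx":0,"ty":0,"tz":-0.12,"claw":5.5},
  ],
)

```text
time_s: 4.5
position: [642.1, 231.2, 139.3]
orientation: [-179.9, -0.3, -10.0]
force: [0.0, 0.1, -1.2]
gripper_width: 59.7
grip_force: 10.0
```

```bash
python3 - <<'E'
from seg import *
o,T=pose(); print(o['time_s'],o['position'],o['orientation'],o['gripper_width'],o['force'])
p,d=grab_frame('wrist'); cv2.imwrite('pics/w2.png',cv2.resize(p[:,:,::-1],(800,500)))
C=cloud('wrist',d,T); Q=(C-T[:3,3])@T[:3,:3]
hsv=cv2.cvtColor(p,cv2.COLOR_RGB2HSV)
m=(abs(Q[...,2])<25)&(d>0)&(abs(Q[...,0])<75)&(abs(Q[...,1])<28)
P=Q[m]; print(len(P),P.min(0),P.max(0),np.median(P,0))
A=np.c_[P[:,:2],np.ones(len(P))]; print(np.linalg.lstsq(A,P[:,2],rcond=None)[0])
E
```

```text
4.5 [642.140455   231.16538731 139.32141975] [-179.90508222   -0.26010946  -10.00247322] 59.72143215294068 [ 0.04532033  0.07628547 -1.16751821]
18787 [-54.31395769 -27.99544264 -11.08348736] [56.60765779 27.99639527 -5.31985012] [18.79413434  0.15057664 -8.8745522 ]
[ 2.78143346e-03 -2.20528991e-03 -8.90792405e+00]
```

View pics/w2.png

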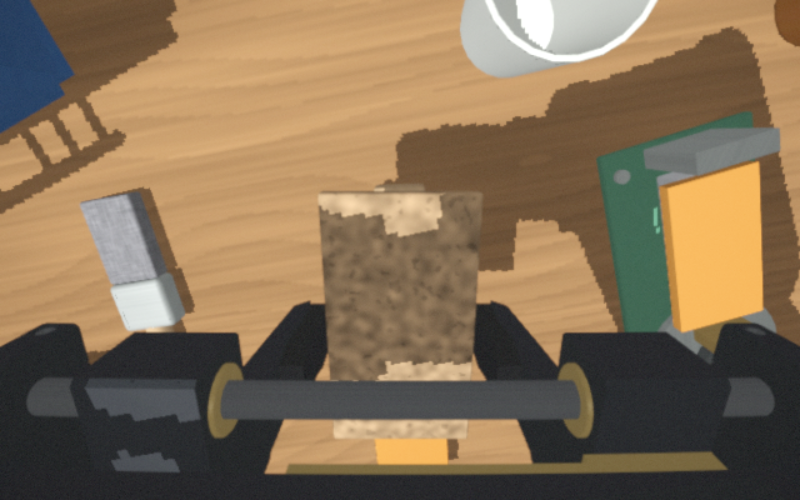

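To row units: 21.8 cm / 100 = 0.218, 6.4 cm / 100 = 0.064, -0.305 rad / 1.5708 = -0.1942.

Emit:
drive_tool(
  increments=[
    {"wx":0,"wy":0,"wz":-0.0318,"tx":0.0005,"ty":0.03,"tz":0,"claw":5.5},
    {"wx":0,"wy":0,"wz":-0.0764,"tx":0.001,"ty":0.07,"tz":0,"claw":5.5},
    {"wx":0,"wy":0,"wz":-0.1273,"tx":0.0015,"ty":0.115,"tz":0,"claw":5.5},
    {"wx":0,"wy":0,"wz":-0.1592,"tx":0.0018,"ty":0.16,"tz":0,"claw":5.5},
    {"wx":0,"wy":0,"wz":-0.1846,"tx":0.0018,"ty":0.195,"tz":0.02,"claw":5.5},
    {"wx":0,"wy":0,"wz":-0.1942,"tx":0.0018,"ty":0.218,"tz":0.045,"claw":5.5},
    {"wx":0,"wy":0,"wz":-0.1942,"tx":0.0018,"ty":0.218,"tz":0.064,"claw":5.5},
    {"wx":0,"wy":0,"wz":-0.1942,"tx":0.0018,"ty":0.218,"tz":0.064,"claw":5.5},
    {"wx":0,"wy":0,"wz":-0.1942,"tx":0.0018,"ty":0.218,"tz":0.064,"claw":5.5},
    {"wx":0,"wy":0,"wz":-0.1942,"tx":0.0018,"ty":0.218,"tz":0.064,"claw":5.5},
  ],
)

```text
time_s: 5.55
position: [604.9, 16.4, 72.8]
orientation: [180.0, -0.0, 7.5]
force: [0.4, -0.4, -0.8]
gripper_width: 59.6
grip_force: 10.0
```

```bash
cat > inhand.py <<'E'
from seg import *
import sys
o,T=pose(); print(o['time_s'],o['position'],o['orientation'],o['gripper_width'],o['force'])
p,d=grab_frame('wrist'); cv2.imwrite('pics/%s.png'%sys.argv[1],cv2.resize(p[:,:,::-1],(800,500)))
C=cloud('wrist',d,T); Q=(C-T[:3,3])@T[:3,:3]
lo,hi=float(sys.argv[2]),float(sys.argv[3])
m=(Q[...,2]>lo)&(Q[...,2]<hi)&(d>0)&(Q[...,0]>15)&(Q[...,0]<75)&(abs(Q[...,1])<45)
n,L,st,ce=cv2.connectedComponentsWithStats(m.astype(np.uint8)); i=1+st[1:,4].argmax()
P=Q[L==i]; f=P[P[:,0]>20]; print('sheet zmed',np.median(P[:,2]),'xmax',np.percentile(P[:,0],99.5),'y edges for x bins:')
for a in (25,35,45): s=P[abs(P[:,0]-a)<3]; print(a,s[:,1].min(),s[:,1].max(),(s[:,1].min()+s[:,1].max())/2)
m=(C[...,2]>54)&(C[...,2]<64)&(Q[...,0]>50)&(Q[...,0]<95)&(abs(Q[...,1])<60)&(L!=i)
S=Q[m]; r=cv2.minAreaRect(S[:,:2].astype(np.float32)); print('stop tool',r, cv2.boxPoints(r))
E
python3 inhand.py w3 -13 -4
```

```text
5.55 [604.8838342   16.4003725   72.78585213] [ 1.79997872e+02 -2.13871455e-02  7.51287305e+00] 59.595280650032 [ 0.44136305 -0.44494626 -0.76798321]
sheet zmed -8.844243197441639 xmax 56.19522888637673 y edges for x bins:
25 -29.252535887500237 30.452719612122277 0.6000918623110199
35 -29.129526005708062 30.30498483768501 0.5877294159884734
45 -29.351394472290647 30.366024763284205 0.5073151454967793
stop tool ((70.61030578613281, 1.4484310150146484), (49.6836051940918, 13.339566230773926), 89.99944305419922) [[ 63.94028  -23.393307]
 [ 77.27985  -23.393436]
 [ 77.280334  26.290169]
 [ 63.940765  26.290298]]
```

To row units: 3.4 cm / 100 = 0.034, 3.1 cm / 100 = 0.031.

Emit:
drive_tool(
  increments=[
    {"wx":0,"wy":0,"wz":0,"tx":0.0005,"ty":0.0008,"tz":0.012,"claw":5.5},
    {"wx":0,"wy":0,"wz":0,"tx":0.0005,"ty":0.0008,"tz":0.024,"claw":5.5},
    {"wx":0,"wy":0,"wz":0,"tx":0.0005,"ty":0.0008,"tz":0.031,"claw":5.5},
    {"wx":0,"wy":0,"wz":0,"tx":0.0005,"ty":0.0008,"tz":0.034,"claw":5.5},
    {"wx":0,"wy":0,"wz":0,"tx":0.0005,"ty":0.0008,"tz":0.034,"claw":5.5},
    {"wx":0,"wy":0,"wz":0,"tx":0.0005,"ty":0.0008,"tz":0.034,"claw":5.5},
  ],
)

```text
time_s: 6.2
position: [604.7, 15.7, 39.3]
orientation: [-180.0, 0.1, 7.5]
force: [-6.7, 1.1, 13.7]
gripper_width: 59.6
grip_force: 14.3
```

```bash
python3 inhand.py w4 -14 -2
```

```text
6.2 [604.66662254  15.67063711  39.30402877] [-1.79950402e+02  8.60070912e-02  7.49878107e+00] 59.55569659034843 [-6.7136076   1.1185455  13.68485803]
sheet zmed -9.063659279014459 xmax 56.17507157548303 y edges for x bins:
25 -29.244772064625028 30.52058614721447 0.6379070412947208
35 -29.35848180874784 30.605915609996423 0.6237169006242915
45 -29.334394680099965 30.355682177003825 0.5106437484519297
stop tool ((70.96687316894531, 0.7094707489013672), (13.697954177856445, 49.91436767578125), 0.016048811376094818) [[ 64.11091   25.664734]
 [ 64.124886 -24.24963 ]
 [ 77.82284  -24.245792]
 [ 77.80886   25.668571]]
```

View pics/w4.png

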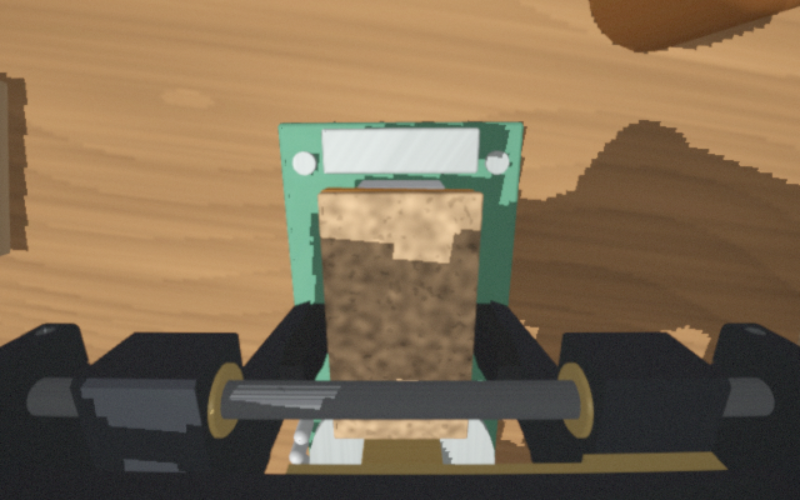

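To row units: -13 cm / 100 = -0.13, -12 cm / 100 = -0.12.

Emit:
drive_tool(
  increments=[
    {"wx":0,"wy":0,"wz":0,"tx":0,"ty":0,"tz":-0.0008,"claw":5.5},
    {"wx":0,"wy":0,"wz":0,"tx":0,"ty":0,"tz":-0.0008,"claw":5.5},
    {"wx":0,"wy":0,"wz":0,"tx":0,"ty":0,"tz":-0.0008,"claw":7.5},
    {"wx":0,"wy":0,"wz":0,"tx":0,"ty":0,"tz":-0.0008,"claw":7.5},
    {"wx":0,"wy":0,"wz":0,"tx":0,"ty":0,"tz":-0.0008,"claw":7.5},
    {"wx":0,"wy":0,"wz":0,"tx":0,"ty":0,"tz":-0.01,"claw":7.5},
    {"wx":0,"wy":0,"wz":0,"tx":0,"ty":0,"tz":-0.04,"claw":7.5},
    {"wx":0,"wy":0,"wz":0,"tx":0,"ty":0,"tz":-0.08,"claw":8.8},
    {"wx":0,"wy":0,"wz":0,"tx":0,"ty":0,"tz":-0.12,"claw":8.8},
    {"wx":0,"wy":0,"wz":0,"tx":0,"ty":0,"tz":-0.13,"claw":8.8},
    {"wx":0,"wy":0,"wz":0,"tx":0,"ty":0,"tz":-0.13,"claw":8.8},
    {"wx":0,"wy":0,"wz":0,"tx":0,"ty":0,"tz":-0.13,"claw":8.8},
  ],
)

```text
time_s: 7.45
position: [604.4, 15.2, 167.3]
orientation: [-180.0, 0.1, 7.5]
force: [-0.2, 0.5, -0.4]
gripper_width: 87.9
grip_force: 0.0
```

```bash
python3 inhand.py w5 117 128
```

```text
7.45 [604.37025374  15.23109061 167.32670786] [-1.79972366e+02  8.98582224e-02  7.46495254e+00] 87.91419868268858 [-0.16718735  0.51996985 -0.39278765]
sheet zmed 120.95053675898691 xmax 56.674869340187065 y edges for x bins:
25 -30.15174122076774 30.022420921553028 -0.06466014960735578
35 -29.74617503762164 30.612209608829115 0.43301728560373753
45 -29.4975752940164 30.315789946812657 0.40910732639812863
stop tool ((71.70185089111328, 0.34308815002441406), (12.418368339538574, 49.19620895385742), 0.0072042131796479225) [[ 65.48958   24.940413]
 [ 65.49576  -24.255796]
 [ 77.91412  -24.254236]
 [ 77.90794   24.941973]]
```

View pics/w5.png

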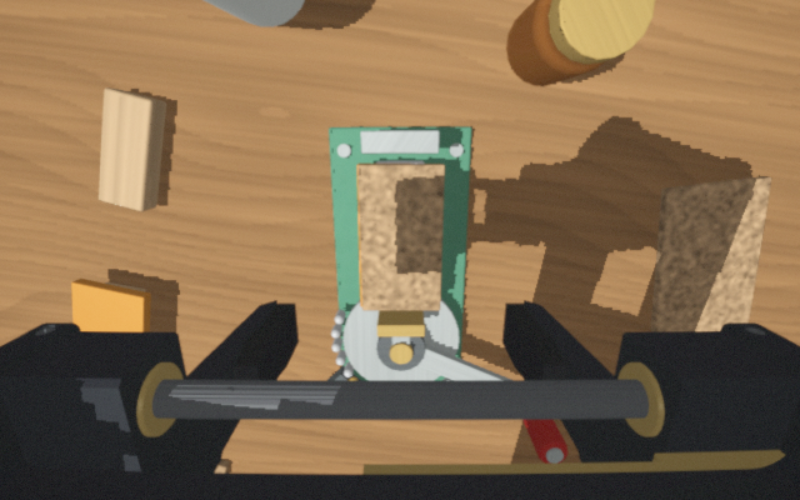

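To row units: -25.1 cm / 100 = -0.251, -6.3 cm / 100 = -0.063, 0.226 rad / 1.5708 = 0.1439.

Emit:
drive_tool(
  increments=[
    {"wx":0,"wy":0,"wz":0.1439,"tx":-0.128,"ty":-0.251,"tz":-0.063,"claw":8.8},
    {"wx":0,"wy":0,"wz":0.1439,"tx":-0.128,"ty":-0.251,"tz":-0.063,"claw":8.8},
    {"wx":0,"wy":0,"wz":0.1439,"tx":-0.128,"ty":-0.251,"tz":-0.063,"claw":8.8},
    {"wx":0,"wy":0,"wz":0.1439,"tx":-0.128,"ty":-0.251,"tz":-0.063,"claw":8.8},
    {"wx":0,"wy":0,"wz":0.1439,"tx":-0.128,"ty":-0.251,"tz":-0.063,"claw":8.8},
    {"wx":0,"wy":0,"wz":0.1439,"tx":-0.128,"ty":-0.251,"tz":-0.063,"claw":8.8},
    {"wx":0,"wy":0,"wz":0.1439,"tx":-0.128,"ty":-0.251,"tz":-0.063,"claw":8.8},
    {"wx":0,"wy":0,"wz":0.1439,"tx":-0.128,"ty":-0.251,"tz":-0.063,"claw":8.8},
    {"wx":0,"wy":0,"wz":0.1439,"tx":-0.128,"ty":-0.251,"tz":-0.063,"claw":8.8},
    {"wx":0,"wy":0,"wz":0.1439,"tx":-0.128,"ty":-0.251,"tz":-0.063,"claw":8.8},
  ],
)

```text
time_s: 8.5
position: [446.0, 246.2, 230.4]
orientation: [179.9, 0.1, -5.6]
force: [0.4, 0.1, -0.3]
gripper_width: 88.2
grip_force: 0.0
```

```bash
python3 - <<'E'
from seg import *
o,T=pose(); print(o['time_s'],o['position'],o['orientation'])
p,d=grab_frame('wrist'); cv2.imwrite('pics/w6.png',p[:,:,::-1])
C=cloud('wrist',d,T); Q=(C-T[:3,3])@T[:3,:3]
m=((C[...,2]>27.5)&(C[...,2]<34)&(C[...,0]>400)&(C[...,0]<560)&(abs(C[...,1]-248)<60)&(d>0)).astype(np.uint8)
n,L,st,ce=cv2.connectedComponentsWithStats(m); i=1+st[1:,4].argmax()
P=Q[L==i]; print(len(P),np.median(P[:,2]),ce[i],st[i]); print(cv2.minAreaRect(P[:,:2].astype(np.float32)),P.min(0),P.max(0)); print(cv2.minAreaRect(C[L==i][:,:2].astype(np.float32)))
E
```

```text
8.5 [445.95054223 246.16857742 230.37849082] [ 1.79947913e+02  9.85280192e-02 -5.58920069e+00]
5090 199.94088730450505 [312.16679764 147.42632613] [ 285  100   55   97 5090]
((29.78274917602539, -8.257108688354492), (108.24590301513672, 60.002681732177734), 0.04155861958861351) [-24.3184227  -38.29769328 197.22861338] [ 83.91178329  21.756449   202.43990022]
((476.0335693359375, 251.33969116210938), (60.00389862060547, 108.24295806884766), 84.37272644042969)
```

To row units: 20.9 cm / 100 = 0.209, 2.95 cm / 100 = 0.0295.

Emit:
drive_tool(
  force=20,
  increments=[
    {"wx":0,"wy":0,"wz":0,"tx":0.015,"ty":-0.005,"tz":0.045,"claw":8.8},
    {"wx":0,"wy":0,"wz":0,"tx":0.0295,"ty":-0.009,"tz":0.09,"claw":8.8},
    {"wx":0,"wy":0,"wz":0,"tx":0.0295,"ty":-0.009,"tz":0.135,"claw":8.8},
    {"wx":0,"wy":0,"wz":0,"tx":0.0295,"ty":-0.009,"tz":0.175,"claw":8.8},
    {"wx":0,"wy":0,"wz":0,"tx":0.0295,"ty":-0.009,"tz":0.2,"claw":8.8},
    {"wx":0,"wy":0,"wz":0,"tx":0.0295,"ty":-0.009,"tz":0.209,"claw":8.8},
    {"wx":0,"wy":0,"wz":0,"tx":0.0295,"ty":-0.009,"tz":0.209,"claw":8.8},
    {"wx":0,"wy":0,"wz":0,"tx":0.0295,"ty":-0.009,"tz":0.209,"claw":8.8},
    {"wx":0,"wy":0,"wz":0,"tx":0.0295,"ty":-0.009,"tz":0.209,"claw":5.5},
    {"wx":0,"wy":0,"wz":0,"tx":0.0295,"ty":-0.009,"tz":0.209,"claw":5.5},
    {"wx":0,"wy":0,"wz":0,"tx":0.0295,"ty":-0.009,"tz":0.209,"claw":5.5},
    {"wx":0,"wy":0,"wz":0,"tx":0.0295,"ty":-0.009,"tz":0.209,"claw":5.5},
    {"wx":0,"wy":0,"wz":0,"tx":0.0295,"ty":-0.009,"tz":0.209,"claw":5.5},
  ],
)

```text
time_s: 9.85
position: [476.3, 253.5, 23.2]
orientation: [180.0, -0.1, -5.5]
force: [-1.9, -1.9, 6.3]
gripper_width: 59.8
grip_force: 20.0
```

Emit:
drive_tool(
  increments=[
    {"wx":0,"wy":0,"wz":0,"tx":0,"ty":0,"tz":-0.005,"claw":5.5},
    {"wx":0,"wy":0,"wz":0,"tx":0,"ty":0,"tz":-0.02,"claw":5.5},
    {"wx":0,"wy":0,"wz":0,"tx":0,"ty":0,"tz":-0.05,"claw":5.5},
    {"wx":0,"wy":0,"wz":0,"tx":0,"ty":0,"tz":-0.08,"claw":5.5},
    {"wx":0,"wy":0,"wz":0,"tx":0,"ty":0,"tz":-0.1,"claw":5.5},
    {"wx":0,"wy":0,"wz":0,"tx":0,"ty":0,"tz":-0.1,"claw":5.5},
    {"wx":0,"wy":0,"wz":0,"tx":0,"ty":0,"tz":-0.1,"claw":5.5},
  ],
)

```text
time_s: 10.55
position: [475.8, 253.6, 122.7]
orientation: [-180.0, -0.0, -5.5]
force: [-0.5, 0.7, -2.1]
gripper_width: 59.6
grip_force: 20.0
```

```bash
python3 inhand.py w7 -14 -4
```

```text
10.55 [475.78204504 253.56563984 122.70843347] [-1.79979170e+02 -3.90813177e-02 -5.47882207e+00] 59.555871793659044 [-0.52808792  0.66790734 -2.09698628]
sheet zmed -7.112694423699507 xmax 54.713919487727445 y edges for x bins:
25 -29.017679412340538 30.613265107888225 0.7977928477738434
35 -28.96847765584269 30.537423238379777 0.7844727912685432
45 -29.141854349182214 30.544715374933787 0.7014305128757865
stop tool ((0.0, 0.0), (0.0, 0.0), 0.0) [[0. 0.]
 [0. 0.]
 [0. 0.]
 [0. 0.]]
```

To row units: 22.4 cm / 100 = 0.224, 3.8 cm / 100 = 0.038, -0.226 rad / 1.5708 = -0.1439.

Emit:
drive_tool(
  increments=[
    {"wx":0,"wy":0,"wz":-0.0127,"tx":0.015,"ty":0.02,"tz":0,"claw":5.5},
    {"wx":0,"wy":0,"wz":-0.0382,"tx":0.04,"ty":0.055,"tz":0,"claw":5.5},
    {"wx":0,"wy":0,"wz":-0.0637,"tx":0.065,"ty":0.095,"tz":0,"claw":5.5},
    {"wx":0,"wy":0,"wz":-0.0891,"tx":0.09,"ty":0.135,"tz":0,"claw":5.5},
    {"wx":0,"wy":0,"wz":-0.1146,"tx":0.115,"ty":0.17,"tz":0,"claw":5.5},
    {"wx":0,"wy":0,"wz":-0.1337,"tx":0.135,"ty":0.2,"tz":0,"claw":5.5},
    {"wx":0,"wy":0,"wz":-0.1439,"tx":0.15,"ty":0.22,"tz":0.01,"claw":5.5},
    {"wx":0,"wy":0,"wz":-0.1439,"tx":0.153,"ty":0.224,"tz":0.025,"claw":5.5},
    {"wx":0,"wy":0,"wz":-0.1439,"tx":0.153,"ty":0.224,"tz":0.038,"claw":5.5},
    {"wx":0,"wy":0,"wz":-0.1439,"tx":0.153,"ty":0.224,"tz":0.038,"claw":5.5},
    {"wx":0,"wy":0,"wz":-0.1439,"tx":0.153,"ty":0.224,"tz":0.038,"claw":5.5},
    {"wx":0,"wy":0,"wz":-0.1439,"tx":0.153,"ty":0.224,"tz":0.038,"claw":5.5},
  ],
)

```text
time_s: 11.8
position: [606.7, 17.0, 84.8]
orientation: [-180.0, -0.0, 7.5]
force: [-1.1, -0.3, -1.9]
gripper_width: 59.8
grip_force: 20.0
```

```bash
python3 inhand.py w8 -14 -2
```

```text
11.8 [606.66525209  17.02439392  84.82476778] [-1.79999464e+02 -1.96617907e-02  7.54838304e+00] 59.837028365591614 [-1.13990547 -0.29628165 -1.92640585]
sheet zmed -7.073001136851438 xmax 54.582905072443474 y edges for x bins:
25 -28.995202252558425 30.521246152234536 0.7630219498380555
35 -29.1806110529147 30.48880337565428 0.6540961613697895
45 -28.9736717951596 30.524703665477247 0.7755159351588237
stop tool ((69.0804672241211, 1.8198986053466797), (49.715919494628906, 13.26799488067627), 89.73527526855469) [[ 62.331688 -23.007145]
 [ 75.59954  -23.068447]
 [ 75.82925   26.646942]
 [ 62.561394  26.708244]]
```

Emit:
drive_tool(
  increments=[
    {"wx":0,"wy":0,"wz":0,"tx":0,"ty":0.0011,"tz":0.01,"claw":5.5},
    {"wx":0,"wy":0,"wz":0,"tx":0,"ty":0.0011,"tz":0.02,"claw":5.5},
    {"wx":0,"wy":0,"wz":0,"tx":0,"ty":0.0011,"tz":0.028,"claw":5.5},
    {"wx":0,"wy":0,"wz":0,"tx":0,"ty":0.0011,"tz":0.032,"claw":5.5},
    {"wx":0,"wy":0,"wz":0,"tx":0,"ty":0.0011,"tz":0.034,"claw":5.5},
    {"wx":0,"wy":0,"wz":0,"tx":0,"ty":0.0011,"tz":0.0348,"claw":5.5},
    {"wx":0,"wy":0,"wz":0,"tx":0,"ty":0.0011,"tz":0.0352,"claw":5.5},
    {"wx":0,"wy":0,"wz":0,"tx":0,"ty":0.0011,"tz":0.0352,"claw":5.5},
    {"wx":0,"wy":0,"wz":0,"tx":0,"ty":0.0011,"tz":0.0352,"claw":5.5},
  ],
)

```text
time_s: 12.75
position: [607.2, 14.7, 49.6]
orientation: [180.0, -0.0, 7.5]
force: [-0.7, -0.3, -1.9]
gripper_width: 59.5
grip_force: 20.0
```

To row units: 0.06 cm / 100 = 0.0006, 0.04 cm / 100 = 0.0004.

Emit:
drive_tool(
  increments=[
    {"wx":0,"wy":0,"wz":0,"tx":0,"ty":0,"tz":0.0002,"claw":5.5},
    {"wx":0,"wy":0,"wz":0,"tx":0,"ty":0,"tz":0.0004,"claw":5.5},
    {"wx":0,"wy":0,"wz":0,"tx":0,"ty":0,"tz":0.0006,"claw":5.5},
    {"wx":0,"wy":0,"wz":0,"tx":0,"ty":0,"tz":0.0006,"claw":5.5},
  ],
)

```text
time_s: 13.15
position: [607.1, 14.8, 49.2]
orientation: [180.0, -0.0, 7.5]
force: [-1.9, 0.5, 3.6]
gripper_width: 59.7
grip_force: 20.0
```

```bash
python3 inhand.py w9 -14 -2
```

```text
13.15 [607.12551783  14.75664159  49.24747655] [ 1.79988509e+02 -2.38923995e-02  7.46990368e+00] 59.743003168367395 [-1.85689484  0.46260225  3.57462487]
sheet zmed -7.146527782211274 xmax 54.567655408265196 y edges for x bins:
25 -28.951890259780882 30.38844045774486 0.718275098981989
35 -29.089368995146895 30.379332906631575 0.64498195574234
45 -29.038530543375554 30.602540285512497 0.7820048710684713
stop tool ((68.66152954101562, -0.5088768005371094), (13.66372299194336, 49.79777526855469), 0.015178761444985867) [[ 61.82307   24.388199]
 [ 61.83627  -25.409573]
 [ 75.499985 -25.405952]
 [ 75.486786  24.391819]]
```

To row units: -0.12 cm / 100 = -0.0012, -0.11 cm / 100 = -0.0011.

Emit:
drive_tool(
  increments=[
    {"wx":0,"wy":0,"wz":0,"tx":0,"ty":0,"tz":-0.0012,"claw":5.5},
    {"wx":0,"wy":0,"wz":0,"tx":0,"ty":-0.0006,"tz":-0.0012,"claw":5.5},
    {"wx":0,"wy":0,"wz":0,"tx":0,"ty":-0.0011,"tz":-0.0012,"claw":5.5},
    {"wx":0,"wy":0,"wz":0,"tx":0,"ty":-0.0011,"tz":-0.0012,"claw":5.5},
    {"wx":0,"wy":0,"wz":0,"tx":0,"ty":-0.0011,"tz":-0.0012,"claw":5.5},
    {"wx":0,"wy":0,"wz":0,"tx":0,"ty":-0.0011,"tz":-0.0012,"claw":5.5},
  ],
)

```text
time_s: 13.8
position: [606.7, 15.9, 49.7]
orientation: [-180.0, 0.0, 7.5]
force: [0.3, -0.4, -1.9]
gripper_width: 59.4
grip_force: 20.0
```

```bash
python3 inhand.py w10 -14 -2
```

```text
13.8 [606.70765939  15.90102387  49.73874892] [-1.79997186e+02  7.67420251e-03  7.46397643e+00] 59.37490210234965 [ 0.28705665 -0.39321302 -1.88151136]
sheet zmed -7.079503684985566 xmax 54.5890829956579 y edges for x bins:
25 -29.229231845785073 30.422502623361275 0.5966353887881013
35 -29.154232657756488 30.416078273130356 0.6309228076869342
45 -28.98672727860684 30.482898768821556 0.7480857451073586
stop tool ((69.02136993408203, 0.6755447387695312), (49.574180603027344, 13.70580005645752), 89.95793151855469) [[ 62.150272 -24.106506]
 [ 75.85607  -24.11657 ]
 [ 75.89247   25.457596]
 [ 62.18667   25.467659]]
```

Aligned (0.67 vs 0.66). Set it down, release and rise.

To row units: 0.11 cm / 100 = 0.0011, 0.08 cm / 100 = 0.0008.

Emit:
drive_tool(
  increments=[
    {"wx":0,"wy":0,"wz":0,"tx":0,"ty":0,"tz":0.0004,"claw":5.5},
    {"wx":0,"wy":0,"wz":0,"tx":0,"ty":0,"tz":0.0008,"claw":5.5},
    {"wx":0,"wy":0,"wz":0,"tx":0,"ty":0,"tz":0.0011,"claw":5.5},
    {"wx":0,"wy":0,"wz":0,"tx":0,"ty":0,"tz":0.0011,"claw":5.5},
    {"wx":0,"wy":0,"wz":0,"tx":0,"ty":0,"tz":0.0011,"claw":5.5},
  ],
)

```text
time_s: 14.35
position: [606.8, 15.9, 49.2]
orientation: [180.0, -0.0, 7.5]
force: [-3.6, 0.2, 5.7]
gripper_width: 60.0
grip_force: 20.0
```

To row units: -13 cm / 100 = -0.13, -12 cm / 100 = -0.12.

Emit:
drive_tool(
  increments=[
    {"wx":0,"wy":0,"wz":0,"tx":0,"ty":0,"tz":0,"claw":6.2},
    {"wx":0,"wy":0,"wz":0,"tx":0,"ty":0,"tz":0,"claw":7.5},
    {"wx":0,"wy":0,"wz":0,"tx":0,"ty":0,"tz":0,"claw":7.5},
    {"wx":0,"wy":0,"wz":0,"tx":0,"ty":0,"tz":0,"claw":7.5},
    {"wx":0,"wy":0,"wz":0,"tx":0,"ty":0,"tz":-0.01,"claw":7.5},
    {"wx":0,"wy":0,"wz":0,"tx":0,"ty":0,"tz":-0.04,"claw":7.5},
    {"wx":0,"wy":0,"wz":0,"tx":0,"ty":0,"tz":-0.08,"claw":8.8},
    {"wx":0,"wy":0,"wz":0,"tx":0,"ty":0,"tz":-0.12,"claw":8.8},
    {"wx":0,"wy":0,"wz":0,"tx":0,"ty":0,"tz":-0.13,"claw":8.8},
    {"wx":0,"wy":0,"wz":0,"tx":0,"ty":0,"tz":-0.13,"claw":8.8},
    {"wx":0,"wy":0,"wz":0,"tx":0,"ty":0,"tz":-0.13,"claw":8.8},
    {"wx":0,"wy":0,"wz":0,"tx":0,"ty":0,"tz":-0.13,"claw":8.8},
  ],
)

```text
time_s: 15.55
position: [605.4, 16.1, 176.5]
orientation: [-179.9, 0.2, 7.5]
force: [-0.3, -0.0, -0.4]
gripper_width: 88.0
grip_force: 0.0
```

```bash
python3 inhand.py w11 117 130
```

```text
15.55 [605.4113997   16.07328509 176.53469378] [-179.93644848    0.2059698     7.46216202] 87.99091471841787 [-0.34125366 -0.04809853 -0.4026727 ]
sheet zmed 120.06197938796825 xmax 56.46914255974813 y edges for x bins:
25 -28.574787072214175 30.837315776088246 1.1312643519370358
35 -29.36155300748401 30.57605480386378 0.6072508981898856
45 -27.922419064891805 30.289499215170114 1.1835400751391543
stop tool ((70.74980926513672, 1.144460678100586), (12.866534233093262, 49.234832763671875), 0.01643357425928116) [[ 64.30949   25.76003 ]
 [ 64.3236   -23.474798]
 [ 77.19013  -23.47111 ]
 [ 77.17602   25.76372 ]]
```

View pics/w11.png

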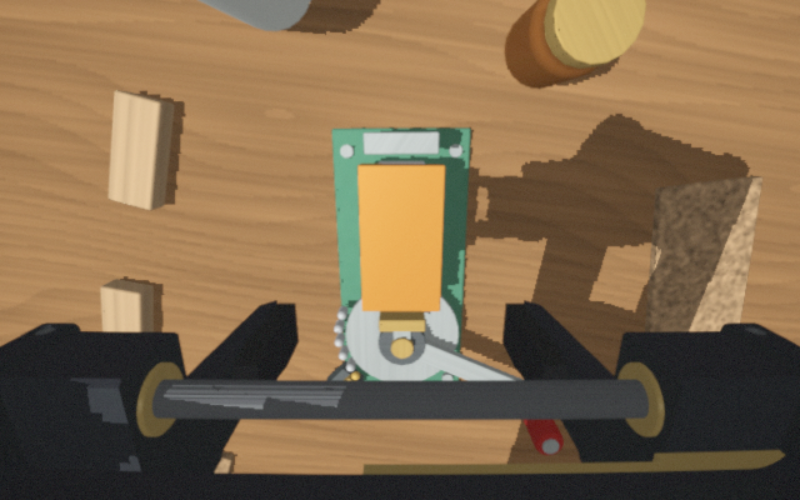

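To row units: -14.1 cm / 100 = -0.141, 5.6 cm / 100 = 0.056, -1.135 rad / 1.5708 = -0.7226.

Emit:
drive_tool(
  force=30,
  increments=[
    {"wx":0,"wy":0,"wz":-0.7226,"tx":-0.141,"ty":0.109,"tz":0,"claw":8.8},
    {"wx":0,"wy":0,"wz":-0.7226,"tx":-0.141,"ty":0.109,"tz":0,"claw":8.8},
    {"wx":0,"wy":0,"wz":-0.7226,"tx":-0.141,"ty":0.109,"tz":0,"claw":8.8},
    {"wx":0,"wy":0,"wz":-0.7226,"tx":-0.141,"ty":0.109,"tz":0,"claw":8.8},
    {"wx":0,"wy":0,"wz":-0.7226,"tx":-0.141,"ty":0.109,"tz":0,"claw":8.8},
    {"wx":0,"wy":0,"wz":-0.7226,"tx":-0.141,"ty":0.109,"tz":0,"claw":8.8},
    {"wx":0,"wy":0,"wz":-0.7226,"tx":-0.141,"ty":0.109,"tz":0,"claw":8.8},
    {"wx":0,"wy":0,"wz":-0.7226,"tx":-0.141,"ty":0.109,"tz":0,"claw":8.8},
    {"wx":0,"wy":0,"wz":-0.7226,"tx":-0.141,"ty":0.109,"tz":0.03,"claw":8.8},
    {"wx":0,"wy":0,"wz":-0.7226,"tx":-0.141,"ty":0.109,"tz":0.056,"claw":8.8},
    {"wx":0,"wy":0,"wz":-0.7226,"tx":-0.141,"ty":0.109,"tz":0.056,"claw":8.8},
    {"wx":0,"wy":0,"wz":-0.7226,"tx":-0.141,"ty":0.109,"tz":0.056,"claw":8.8},
    {"wx":0,"wy":0,"wz":-0.7226,"tx":-0.141,"ty":0.109,"tz":0.056,"claw":8.8},
  ],
)

```text
time_s: 16.9
position: [481.7, -110.8, 123.7]
orientation: [179.9, 0.0, 72.5]
force: [-0.3, -1.3, -0.5]
gripper_width: 88.1
grip_force: 0.0
```

```bash
python3 - <<'E'
from seg import *
o,T=pose(); print(o['time_s'],o['position'],o['orientation'],o['joint_positions'])
p,d=grab_frame('wrist'); cv2.imwrite('pics/w12.png',cv2.resize(p[:,:,::-1],(800,500)))
C=cloud('wrist',d,T); Q=(C-T[:3,3])@T[:3,:3]
m=(C[...,2]>94)&(C[...,2]<105)&(d>0)&(abs(Q[...,0])<30)&(abs(Q[...,1])<40)
P=Q[m]; print('knob tool',len(P),P.mean(0),P.min(0),P.max(0))
E
```

```text
16.9 [ 481.74473321 -110.83094141  123.67579379] [1.79934978e+02 1.27080595e-02 7.24976685e+01] [-2.67411333e+01  8.11238081e+00  1.09203174e+02 -2.36939438e-03
  6.26182267e+01 -9.23772048e+00]
knob tool 929 [-0.08630829 -2.45856173 24.22573809] [-11.89341394 -13.2114351   20.62777289] [ 9.14742674  7.95250984 29.66565547]
```

View pics/w12.png

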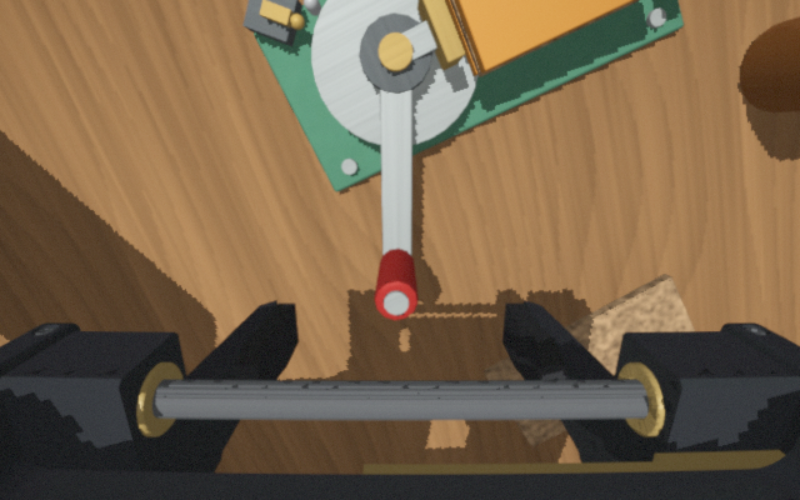

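To row units: 7.15 cm / 100 = 0.0715, 6.5 cm / 100 = 0.065.

Emit:
drive_tool(
  force=40,
  increments=[
    {"wx":0,"wy":0,"wz":0,"tx":-0.001,"ty":-0.003,"tz":0.025,"claw":8.8},
    {"wx":0,"wy":0,"wz":0,"tx":-0.001,"ty":-0.003,"tz":0.05,"claw":8.8},
    {"wx":0,"wy":0,"wz":0,"tx":-0.001,"ty":-0.003,"tz":0.065,"claw":8.8},
    {"wx":0,"wy":0,"wz":0,"tx":-0.001,"ty":-0.003,"tz":0.0715,"claw":8.8},
    {"wx":0,"wy":0,"wz":0,"tx":-0.001,"ty":-0.003,"tz":0.0715,"claw":4},
    {"wx":0,"wy":0,"wz":0,"tx":-0.001,"ty":-0.003,"tz":0.0715,"claw":4},
    {"wx":0,"wy":0,"wz":0,"tx":-0.001,"ty":-0.003,"tz":0.0715,"claw":4},
    {"wx":0,"wy":0,"wz":0,"tx":-0.001,"ty":-0.003,"tz":0.0715,"claw":1.8},
    {"wx":0,"wy":0,"wz":0,"tx":-0.001,"ty":-0.003,"tz":0.0715,"claw":1.8},
    {"wx":0,"wy":0,"wz":0,"tx":-0.001,"ty":-0.003,"tz":0.0715,"claw":1.8},
    {"wx":0,"wy":0,"wz":0,"tx":-0.001,"ty":-0.003,"tz":0.0715,"claw":1.8},
    {"wx":0,"wy":0,"wz":0,"tx":-0.001,"ty":-0.003,"tz":0.0715,"claw":1.8},
  ],
)

```text
time_s: 18.15
position: [478.0, -110.5, 51.3]
orientation: [180.0, -0.0, 72.5]
force: [-0.1, 0.3, -1.0]
gripper_width: 26.3
grip_force: 0.0
```

```bash
cat > lev.py <<'E'
from h import *
import sys
o,T=pose(); print(o['time_s'],o['position'],o['orientation'],o['force'],o['gripper_width'],o['grip_force'])
piv=np.array([515.5,3.8]); r=np.array(o['position'][:2])-piv; print('radius',np.hypot(*r),'jig lever angle rad',np.arctan2(r[1],r[0])-np.radians(7.5)+np.pi/2+.436)
# rotation about pivot: rows in the current tool frame
pt=T[:3,:3].T@np.r_[piv-o['position'][:2],0]; print('pivot in tool',pt)
if len(sys.argv)>1:
  for a in np.linspace(0,float(sys.argv[1]),int(sys.argv[2])+1)[1:]:
    Rw=R.from_rotvec([0,0,-a]).as_matrix(); s=pt-Rw@pt   # tool z is down
    print('wz %.3f tx %.2f ty %.2f'%(-a,s[0]/10,s[1]/10))
E
python3 lev.py 0.2 4
```

```text
18.15 [ 477.96473895 -110.54778181   51.29429889] [ 1.79998731e+02 -7.50592132e-04  7.24980528e+01] [-0.12031702  0.32081065 -0.99573945] 26.30543096371188 0.0
radius 120.35078323868892 jig lever angle rad -0.012073042832730196
pivot in tool [1.20342536e+02 1.40888369e+00 1.60773112e-03]
wz -0.050 tx 0.01 ty 0.60
wz -0.100 tx 0.05 ty 1.20
wz -0.150 tx 0.11 ty 1.80
wz -0.200 tx 0.21 ty 2.39
```

Emit:
drive_tool(
  increments=[
    {"wx":0,"wy":0,"wz":0,"tx":0,"ty":0,"tz":0,"claw":1.8},
    {"wx":0,"wy":0,"wz":0,"tx":0,"ty":0,"tz":0,"claw":1.8},
    {"wx":0,"wy":0,"wz":0,"tx":0,"ty":0,"tz":0,"claw":1.8},
  ],
)

```text
time_s: 18.45
position: [479.3, -111.1, 51.5]
orientation: [179.8, 0.0, 72.5]
force: [5.8, -1.0, -4.7]
gripper_width: 21.2
grip_force: 40.0
```

To row units: 1.44 cm / 100 = 0.0144, 0.96 cm / 100 = 0.0096, -0.12 rad / 1.5708 = -0.0764.

Emit:
drive_tool(
  increments=[
    {"wx":0,"wy":0,"wz":-0.0255,"tx":0.0001,"ty":0.0048,"tz":0,"claw":1.8},
    {"wx":0,"wy":0,"wz":-0.0509,"tx":0.0004,"ty":0.0096,"tz":0,"claw":1.8},
    {"wx":0,"wy":0,"wz":-0.0764,"tx":0.0009,"ty":0.0144,"tz":0,"claw":1.8},
    {"wx":0,"wy":0,"wz":-0.0764,"tx":0.0009,"ty":0.0144,"tz":0,"claw":1.8},
    {"wx":0,"wy":0,"wz":-0.0764,"tx":0.0009,"ty":0.0144,"tz":0,"claw":1.8},
  ],
)

```text
time_s: 18.95
position: [490.1, -113.9, 51.1]
orientation: [-179.7, 0.0, 79.4]
force: [-9.0, -0.5, 8.8]
gripper_width: 21.1
grip_force: 40.0
```

```bash
python3 lev.py 0.44 11
```

```text
18.95 [ 490.13705152 -113.93785014   51.14841284] [-1.79739470e+02  1.66207764e-02  7.94080080e+01] [-8.98720272 -0.47576291  8.82078753] 21.13644819099632 39.98938154429197
radius 120.43870022394644 jig lever angle rad 0.0929238672805151
pivot in tool [ 1.20393780e+02  3.28873634e+00 -4.98794111e-02]
wz -0.040 tx -0.00 ty 0.48
wz -0.080 tx 0.01 ty 0.96
wz -0.120 tx 0.05 ty 1.44
wz -0.160 tx 0.10 ty 1.92
wz -0.200 tx 0.17 ty 2.40
wz -0.240 tx 0.27 ty 2.87
wz -0.280 tx 0.38 ty 3.34
wz -0.320 tx 0.51 ty 3.80
wz -0.360 tx 0.66 ty 4.26
wz -0.400 tx 0.82 ty 4.71
wz -0.440 tx 1.01 ty 5.16
```

To row units: 7.78 cm / 100 = 0.0778, 7.31 cm / 100 = 0.0731, -0.65 rad / 1.5708 = -0.4138.

Emit:
drive_tool(
  increments=[
    {"wx":0,"wy":0,"wz":-0.0318,"tx":0.0001,"ty":0.006,"tz":0,"claw":1.8},
    {"wx":0,"wy":0,"wz":-0.0637,"tx":0.0005,"ty":0.012,"tz":0,"claw":1.8},
    {"wx":0,"wy":0,"wz":-0.0955,"tx":0.0011,"ty":0.018,"tz":0,"claw":1.8},
    {"wx":0,"wy":0,"wz":-0.1273,"tx":0.0021,"ty":0.0239,"tz":0,"claw":1.8},
    {"wx":0,"wy":0,"wz":-0.1592,"tx":0.0034,"ty":0.0298,"tz":0,"claw":1.8},
    {"wx":0,"wy":0,"wz":-0.191,"tx":0.005,"ty":0.0356,"tz":0,"claw":1.8},
    {"wx":0,"wy":0,"wz":-0.2228,"tx":0.0068,"ty":0.0413,"tz":0,"claw":1.8},
    {"wx":0,"wy":0,"wz":-0.2546,"tx":0.009,"ty":0.047,"tz":0,"claw":1.8},
    {"wx":0,"wy":0,"wz":-0.2865,"tx":0.0114,"ty":0.0525,"tz":0,"claw":1.8},
    {"wx":0,"wy":0,"wz":-0.3183,"tx":0.0141,"ty":0.0578,"tz":0,"claw":1.8},
    {"wx":0,"wy":0,"wz":-0.3501,"tx":0.017,"ty":0.0631,"tz":0,"claw":1.8},
    {"wx":0,"wy":0,"wz":-0.382,"tx":0.0202,"ty":0.0682,"tz":0,"claw":1.8},
    {"wx":0,"wy":0,"wz":-0.4138,"tx":0.0237,"ty":0.0731,"tz":0,"claw":1.8},
    {"wx":0,"wy":0,"wz":-0.4456,"tx":0.0274,"ty":0.0778,"tz":0,"claw":1.8},
    {"wx":0,"wy":0,"wz":-0.4456,"tx":0.0274,"ty":0.0778,"tz":0,"claw":1.8},
    {"wx":0,"wy":0,"wz":-0.4456,"tx":0.0274,"ty":0.0778,"tz":0,"claw":1.8},
  ],
)

```text
time_s: 20.55
position: [571.7, -102.4, 51.2]
orientation: [-179.8, -0.1, 119.5]
force: [-8.8, -5.4, 6.9]
gripper_width: 21.3
grip_force: 40.0
```

```bash
python3 lev.py
```

```text
20.55 [ 571.7239344  -102.43065965   51.20772128] [-1.79751942e+02 -6.36219657e-02  1.19507287e+02] [-8.76828041 -5.40083304  6.8875856 ] 21.308428411357408 39.99043459072709
radius 120.19186266207652 jig lever angle rad 0.7918831627228027
pivot in tool [1.20143945e+02 3.39148351e+00 1.18727398e-01]
```

To row units: 2.63 cm / 100 = 0.0263, 1.92 cm / 100 = 0.0192, -0.22 rad / 1.5708 = -0.1401.

Emit:
drive_tool(
  increments=[
    {"wx":0,"wy":0,"wz":-0.0255,"tx":0,"ty":0.0048,"tz":0,"claw":1.8},
    {"wx":0,"wy":0,"wz":-0.0509,"tx":0.0003,"ty":0.0096,"tz":0,"claw":1.8},
    {"wx":0,"wy":0,"wz":-0.0764,"tx":0.0007,"ty":0.0144,"tz":0,"claw":1.8},
    {"wx":0,"wy":0,"wz":-0.0891,"tx":0.001,"ty":0.0168,"tz":0,"claw":1.8},
    {"wx":0,"wy":0,"wz":-0.1019,"tx":0.0013,"ty":0.0192,"tz":0,"claw":1.8},
    {"wx":0,"wy":0,"wz":-0.1146,"tx":0.0017,"ty":0.0215,"tz":0,"claw":1.8},
    {"wx":0,"wy":0,"wz":-0.1273,"tx":0.0021,"ty":0.0239,"tz":0,"claw":1.8},
    {"wx":0,"wy":0,"wz":-0.1401,"tx":0.0026,"ty":0.0263,"tz":0,"claw":1.8},
    {"wx":0,"wy":0,"wz":-0.1401,"tx":0.0026,"ty":0.0263,"tz":0,"claw":1.8},
    {"wx":0,"wy":0,"wz":-0.1401,"tx":0.0026,"ty":0.0263,"tz":0,"claw":1.8},
    {"wx":0,"wy":0,"wz":-0.1401,"tx":0.0026,"ty":0.0263,"tz":0,"claw":1.8},
  ],
)

```text
time_s: 21.65
position: [593.8, -87.2, 51.2]
orientation: [-179.8, -0.1, 132.1]
force: [-5.7, -4.4, 4.4]
gripper_width: 21.4
grip_force: 40.0
```

```bash
python3 lev.py; python3 - <<'E'
from h import *
o,T=pose()
p,d=grab_frame('wrist'); cv2.imwrite('pics/w13.png',cv2.resize(p[:,:,::-1],(800,500)))
p,d=grab_frame('top'); cv2.imwrite('pics/t2.png',cv2.resize(p[110:250,220:420,::-1],(800,560),interpolation=cv2.INTER_CUBIC))
E
```

```text
21.65 [593.81740766 -87.19680664  51.23859509] [-1.79826524e+02 -6.62891309e-02  1.32093849e+02] [-5.71257017 -4.35916004  4.41087955] 21.368438851767284 39.9907885864377
radius 120.05846559311891 jig lever angle rad 1.0157511937932773
pivot in tool [120.02373696   2.8845786    0.13013003]
```

View pics/w13.png

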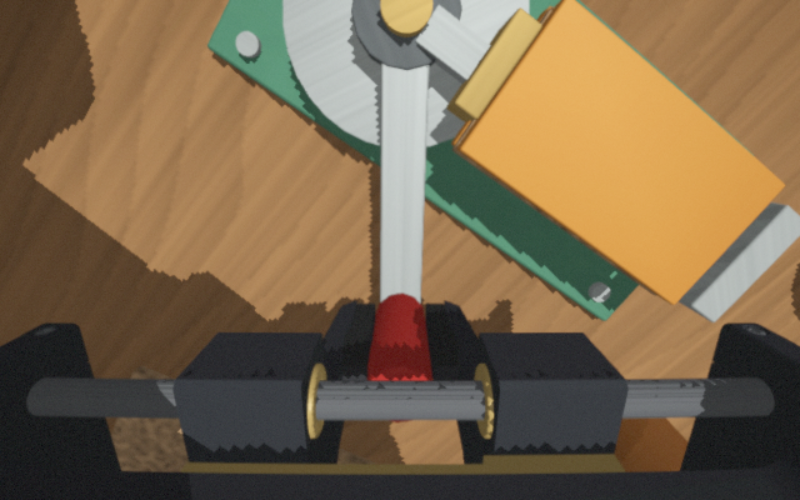

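```bash
python3 -c "
from h import *
print(job.hand_in())"
```

```text
the job is handed in; nothing more can be done
None
```

The job is handed in with no verdict returned: separator and second blank are stacked squarely on the first in the jig, and the gripper still holds the lever just past the fourth click, at about 1.02 rad (fourth 0.92, fifth 1.16).

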